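# Seal the garnish pan: press its lid down corner by corner, then lock the vent

### The job

Close the open garnish pan for the cold store: lift its rubber-edged lid by the vent knob, lay it squarely on the pan, and press it down one corner at a time until all four corners have snapped under the rim and the lid sits flat. Leave the vent open while you do this so that the air can escape; then push the knob in and turn it clockwise a quarter turn until it locks, and let go. Leave everything else on the worktop where it stands.

Things in the scene. Friction and masses are not known exactly. Their poses are not given: they have to be found in the camera images.
- pan_holder: Steel countertop holder, fixed, 198 x 282 x 46 mm, with two small gastronorm pans side by side along its y. The OPEN pan (green garnish) sits at +y, 70 mm from its centre; the pan at -y already wears an identical lid, sealed and locked (leave it), its knob reaching 107 mm above the worktop. Origin: centre of its underside, on the worktop; z up.
- pan_mouth (a point): Centre of the open pan's mouth, level with the top of its flange (69 mm above the worktop). x along the pan's length (flange 176 mm), y across it (flange 108 mm), z up. Flange 10 mm thick. The lid's edge has 3 mm of play each way and a flared lower lip; let go within about 4 mm of the centre, the sprung lips centre it across. Either way round fits.
- lid: Loose lid, 190 x 121 mm (long along its x), 0.43 kg: 2.5 mm steel plate with a black rubber edge 15 mm deep and a black vent knob in the middle; starts flat on the worktop, right side up. Origin: centre of its lower edge; plate top 17.5 mm, knob top 55 mm above it. Laid on the pan it rests some 8 mm high on four sprung rubber lips; sealed, its origin is 15 mm below pan_mouth.
- corner_near_left (a point): Underside of the plate at the lid's corner at x -80, y +47 mm from its origin (plate top 2.5 mm higher). Press here from above with closed fingertips: at 5 to 25 N the corner snaps under the flange and stays (about 12 N pulls it off). Height over pan_mouth about 0.008 unsealed, 0 sealed. The plate twists, so a corner goes down by itself; a raised one may rise further meanwhile.
- corner_near_right (a point): The same at x -80, y -47 mm.
- corner_far_left (a point): The same at x +80, y +47 mm.
- corner_far_right (a point): The same at x +80, y -47 mm.
- vent_grip (a point): Middle of the knob's grip bar, 43 mm above the lid's origin, on the knob's axis; lift the lid by this bar. It is 14 mm thick along the point's x, 42 mm long along its y, 24 mm tall (12 mm above and below this point). The collar below it, 54 mm across, reaches 11 mm above the plate. Vent open: the bar lies along the lid's y.
- vent_push (a joint): How far the knob is pushed down into the lid, m: 0 up, 0.006 the stop; a spring pushes it up with 5 to 8 N. It must be pushed in past 0.0045 to turn; locked, it rests at about 0.0015.
- vent_turn (a joint): Turn of the knob relative to the lid, rad, growing clockwise seen from above: 0 open, 1.45 the stop (locked, bar along the lid). Unless it is pushed down it catches after about 0.1 rad; turned past 1.25 and let up, it locks in a notch. Friction 0.03 N m.
- service_bell: Bystander, loose: counter bell; leave it where it is. Origin: centre of its underside.
- salt_shaker: Bystander, loose: salt shaker; leave it where it is. Origin: centre of its underside.

How it is judged:
On the way, in this order (a step that is already met when the one before it is completed fails the run):
1. the lid is on the pan and one corner alone has snapped down, vent open (horizontal distance between lid and pan_mouth below 0.008 m and angle between the x axis of lid and the x axis of pan_mouth, either way round below 0.06 rad and value of joint vent_turn below 0.3 rad and ((z of corner_near_left in the frame of pan_mouth between -0.004 and 0.0022 m and z of each of corner_near_right, corner_far_left, corner_far_right in the frame of pan_mouth above 0.003 m) or (z of corner_near_right in the frame of pan_mouth between -0.004 and 0.0022 m and z of each of corner_near_left, corner_far_left, corner_far_right in the frame of pan_mouth above 0.003 m) or (z of corner_far_left in the frame of pan_mouth between -0.004 and 0.0022 m and z of each of corner_near_left, corner_near_right, corner_far_right in the frame of pan_mouth above 0.003 m) or (z of corner_far_right in the frame of pan_mouth between -0.004 and 0.0022 m and z of each of corner_near_left, corner_near_right, corner_far_left in the frame of pan_mouth above 0.003 m))), for 0.1 s.
2. a further corner is down, vent open (horizontal distance between lid and pan_mouth below 0.008 m and angle between the x axis of lid and the x axis of pan_mouth, either way round below 0.06 rad and value of joint vent_turn below 0.3 rad and ((z of corner_near_left in the frame of pan_mouth between -0.004 and 0.0022 m and z of corner_near_right in the frame of pan_mouth between -0.004 and 0.0022 m) or (z of corner_near_left in the frame of pan_mouth between -0.004 and 0.0022 m and z of corner_far_left in the frame of pan_mouth between -0.004 and 0.0022 m) or (z of corner_near_left in the frame of pan_mouth between -0.004 and 0.0022 m and z of corner_far_right in the frame of pan_mouth between -0.004 and 0.0022 m) or (z of corner_near_right in the frame of pan_mouth between -0.004 and 0.0022 m and z of corner_far_left in the frame of pan_mouth between -0.004 and 0.0022 m) or (z of corner_near_right in the frame of pan_mouth between -0.004 and 0.0022 m and z of corner_far_right in the frame of pan_mouth between -0.004 and 0.0022 m) or (z of corner_far_left in the frame of pan_mouth between -0.004 and 0.0022 m and z of corner_far_right in the frame of pan_mouth between -0.004 and 0.0022 m))), for 0.1 s.
3. all four corners are down, vent still open (horizontal distance between lid and pan_mouth below 0.008 m and angle between the x axis of lid and the x axis of pan_mouth, either way round below 0.06 rad and value of joint vent_turn below 0.3 rad and (z of corner_near_left in the frame of pan_mouth between -0.004 and 0.0022 m and z of corner_near_right in the frame of pan_mouth between -0.004 and 0.0022 m and z of corner_far_left in the frame of pan_mouth between -0.004 and 0.0022 m and z of corner_far_right in the frame of pan_mouth between -0.004 and 0.0022 m)), for 0.2 s.
At the end, for the whole second after the job is handed in: The lid lies on the open pan (centre within 8 mm, square within 0.06 rad), each of its four corners within 2.2 mm of the flange, and at rest; the vent knob is turned past 1.2 rad and has come up into its notch (pushed less than 3.5 mm) (horizontal distance between lid and pan_mouth below 0.008 m and angle between the x axis of lid and the x axis of pan_mouth, either way round below 0.06 rad and z of corner_near_left in the frame of pan_mouth between -0.004 and 0.0022 m and z of corner_near_right in the frame of pan_mouth between -0.004 and 0.0022 m and z of corner_far_left in the frame of pan_mouth between -0.004 and 0.0022 m and z of corner_far_right in the frame of pan_mouth between -0.004 and 0.0022 m and value of joint vent_turn above 1.2 rad and value of joint vent_push below 0.0035 m and linear speed of lid below 0.01 m/s); the robot touches nothing.
It fails at once if the counter bell is moved more than 25 mm (distance of service_bell from where it was at the start of the episode above 0.025 m).
It fails at once if the salt shaker is moved more than 25 mm (distance of salt_shaker from where it was at the start of the episode above 0.025 m).
It also fails if it takes over 64 s, if anything falls off the work surface, if the arm or the gripper's body presses on something with over 40 N, if the wrist force passes 120 N, or if a joint passes its speed limit or range.

### The arm

A 6-joint arm with a two-finger parallel gripper is mounted at the origin on a cart in front of the work surface, level with it; the furniture and walls round the work are solid. World frame = base frame: x ahead of the robot, y to its left, z up, the work surface at z = 0. Lengths are in m, angles in rad, forces in N, time in s.
With the tool pointing down it reaches from about 0.35 to 0.725 m from the base axis. Payload 4.3 kg.
Tool frame: the origin (TCP) lies at the very end of the fingers, on their centre line; the grasp point (between the pads) lies 19 mm behind it; z points along the fingers, y is the line along which they close (so a half turn about z gives the same grasp; the last joint's range is limited). The gripper opens to 85 mm and grips with 20 to 120 N. Pads are 22 mm wide; open, the fingers measure 114 mm over their backs; the gripper's body (76 mm by 85 mm) begins 54 mm behind the grasp point. The pads swing forward as they close: fully open they stand 13 mm farther back than shut.
Start: joints at [-1.231, 0.377, 0.081, 1.274, 0, 1.46], TCP at [0.25, -0.518, 0.231] pointing down, gripper open.
Joint ranges: [-2.72, 2.72], [-0.84, 1.66], [-1.02, 1.22], [-1.77, 2.12], [-1.37, 1.28], [-3.14, 3.14]. Speed limits (rad/s): [2.57, 2.57, 3.14, 3.14, 3.14, 3.14].

### API

Orientations are given as a unit quaternion [w, x, y, z].
In Python, from bench import arm gives the robot as it stands.
- The arm moves only by the tool play_rows, never from a script. Its arguments are lists of equal length, an entry for each row: "linear": the shift along the world's x, y, z in m, a list of three; "twist": the turn about the world's z in rad. In form: {"linear": [[dx, dy, dz], ...], "twist": [twist, ...]}. A call has 1 to 12 rows; each row is the pose to reach, as a shift and turn from the pose commanded when the call began; what a row does not reach only later rows make up. A row lasts 1/8 s, in which the tool goes at most 62.5 mm and 10.7 degrees, less where a joint would pass 70% of its speed; a pose out of reach is approached as far as the arm can. A call with a gripper value outside its range is refused whole. "grip" is the closure, from 0 (fully open) to 1 (shut), set as the call begins (left out, the last holds). The fingers move at their own pace and stop on an object; "force" is the grip in N (left out, the last holds). Time passes only in rows, so rows that repeat a pose let the fingers close. It gives the time, the measured TCP pose, the force, the opening and the grip force at its end, in the units of the state.
- arm.read_state(): the state, without advancing time (a new reading comes with each control period).
- arm.read_camera(name): name is "scene" or "top" or "wrist"; returns the picture (420x560x3 uint8, red, green, blue); there is no depth.
- arm.camera_params(name): a dict with "fx", "fy", "cx", "cy" (pixels), "camera_from_world" (4x4, takes a point from world to camera coordinates); the wrist camera has in their place "T_tool_cam" (4x4, takes a point from camera to tool coordinates, whose origin is the TCP and whose axes are the flange's). Camera axes: x right, y up, looking along -z (the intrinsics and any distortion apply to the point x, -y, -z); pixel columns grow to the right and rows downward; lengths in m; the calibration is good to about 2 mm. The wrist camera is an equidistant fisheye: a pixel r from the principal point sees the ray r / f radians off the axis. A picture is of the moment at which its call begins: read the wrist's pose just before it. camera_params takes no time and is no camera call.
- arm.hand_in(): hands the job in; it is judged then, once.
The state is a dict: "time_s": time; "joints": joint angles; "dq": joint speeds; "joint_torque": joint torques, N m; "position": TCP position; "ee_rot": TCP orientation; "force": force on the tool from outside, world axes, zero at the start; "ft_torque": the same for the moment, N m; "grip_width": opening from 0.0 (shut) to 1.0 (fully open); "grip_force": force on a finger pad.
Only numpy, scipy, OpenCV 4.12 (cv2) and the standard library are available. Lean on these libraries where they do the work, as an engineer would, in place of code of your own. Each camera call takes 0.05 s, during which the arm holds its last target. There are 200 camera calls.

## Working session

There is one attempt and no reset: what is moved stays moved. The work goes in short steps, Python scripts to look and compute and a tool call to move; the robot and the scene stay as the last step left them, time stands still between calls to the robot, and variables do not carry over. Pictures are saved under pics/ and viewed, at most 10 in all, crops included, and the job is handed in when it is done.

Besides the shell and the picture viewer there is one more tool, called after "Call:" in YAML: its name, and indented under it one key for each argument. play_rows: Moves the arm, as the interface text tells. Its arguments: {"type":"object","properties":{"linear":{"type":"array"},"twist":{"type":"array"},"grip":{"type":"number"},"force":{"type":"number"}},"required":["linear","twist"]}

```bash
mkdir -p pics; ls; python3 - <<'E'
from bench import arm
import cv2, numpy as np
s=arm.read_state(); print({k:np.round(v,3).tolist() for k,v in s.items()})
for n in ("scene","top","wrist"):
    p=arm.camera_params(n); print(n,{k:np.round(v,4).tolist() for k,v in p.items()})
for n in ("scene","top"):
    cv2.imwrite(f"pics/{n}0.png",arm.read_camera(n)[:,:,::-1])
E
```

```text
pics
{'time_s': 0.0, 'joints': [-1.231, 0.378, 0.08, 1.274, 0.0, 1.46], 'dq': [-0.0, -0.0, 0.0, 0.0, -0.001, -0.002], 'joint_torque': [-0.0, -46.36, 26.988, 0.021, -0.0, -0.0], 'position': [0.25, -0.517, 0.23], 'ee_rot': [-0.001, 0.975, 0.223, -0.0], 'force': [0.399, -0.082, 0.484], 'ft_torque': [-0.024, -0.022, 0.026], 'grip_force': 0.0, 'grip_width': 1.002}
scene {'fx': 499.2264, 'fy': 499.2264, 'cx': 267.3315, 'cy': 210.8412, 'camera_from_world': [[-0.7457, -0.6663, -0.0047, 0.3941], [0.3157, -0.3594, 0.8782, -0.2461], [-0.5868, 0.6533, 0.4784, -1.1811], [0.0, 0.0, 0.0, 1.0]]}
top {'fx': 396.8399, 'fy': 396.8399, 'cx': 280.8895, 'cy': 208.2072, 'camera_from_world': [[-0.0095, -0.9999, 0.0083, 0.0076], [0.9966, -0.0088, 0.0822, -0.5158], [-0.0821, 0.0091, 0.9966, -1.0293], [0.0, 0.0, 0.0, 1.0]]}
wrist {'fx': 325.1923, 'fy': 325.1923, 'cx': 280.9317, 'cy': 215.573, 'T_tool_cam': [[0.0008, 0.9543, 0.2989, 0.0771], [1.0, -0.0008, -0.0, -0.0007], [0.0002, 0.2989, -0.9543, -0.1426], [0.0, 0.0, 0.0, 1.0]]}
```

View pics/top0.png

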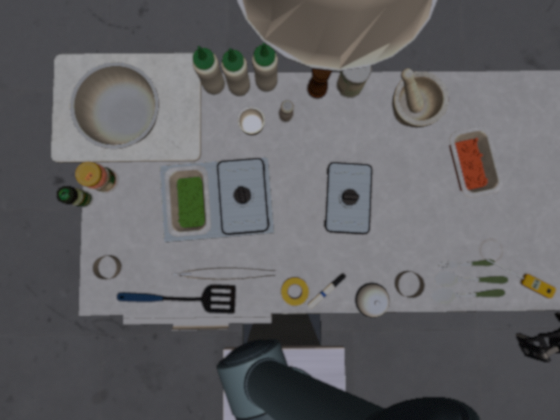

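View pics/scene0.png

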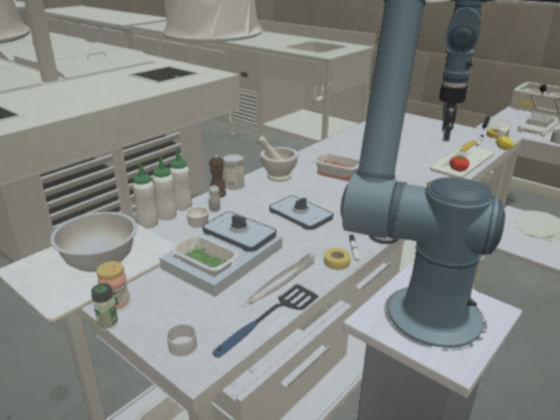

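The top view shows the loose lid at about (349,198), the holder at about (217,200), the open green pan at (190,202) and the sealed lid at (243,196). Next I'll turn these into metres.

```bash
cat > h.py <<'E'
from bench import arm
import cv2, numpy as np
from scipy.spatial.transform import Rotation as R
def tool_T():
    s=arm.read_state(); q=s['ee_rot']; T=np.eye(4)
    T[:3,:3]=R.from_quat([q[1],q[2],q[3],q[0]]).as_matrix(); T[:3,3]=s['position']; return T
def cast(name,uv,z,Tt=None):
    p=arm.camera_params(name); uv=np.atleast_2d(np.asarray(uv,float))
    a=(uv[:,0]-p['cx'])/p['fx']; b=(uv[:,1]-p['cy'])/p['fy']
    if name=='wrist':
        th=np.hypot(a,b); k=np.tan(th)/np.maximum(th,1e-9); a,b=a*k,b*k
        W=Tt@np.array(p['T_tool_cam'])
    else: W=np.linalg.inv(np.array(p['camera_from_world']))
    d=np.c_[a,-b,-np.ones_like(a)]@W[:3,:3].T; o=W[:3,3]
    return o+d*((z-o[2])/d[:,2])[:,None]
def project(name,P,Tt=None):
    p=arm.camera_params(name); P=np.atleast_2d(P)
    M=np.linalg.inv(Tt@np.array(p['T_tool_cam'])) if name=='wrist' else np.array(p['camera_from_world'])
    c=P@M[:3,:3].T+M[:3,3]; a,b=c[:,0]/-c[:,2],-c[:,1]/-c[:,2]
    if name=='wrist':
        r=np.hypot(a,b); k=np.arctan(r)/np.maximum(r,1e-9); a,b=a*k,b*k
    return np.c_[a*p['fx']+p['cx'],b*p['fy']+p['cy']]
def rect(P):
    (c,wh,ang)=cv2.minAreaRect(P[:,:2].astype(np.float32)*1000)
    if wh[0]<wh[1]: wh=wh[::-1]; ang+=90
    return np.round(c,1),np.round(wh,1),round((ang+90)%180-90,2)
E
python3 - <<'E'
from h import *
im=cv2.imread('pics/top0.png'); 
for u,v in [(340,185),(260,180),(207,236),(210,180),(300,180),(175,175),(190,200)]: print((u,v),im[v,u])
d=(im[:,:,0].astype(int)-im[:,:,2])
m=((d>12)*255).astype(np.uint8); m[:, :140]=0;m[:,400:]=0;m[:145]=0;m[255:]=0
n,l,st,c=cv2.connectedComponentsWithStats(m)
for i in range(1,n):
    if st[i,4]>200:
        print(st[i],c[i].round(1))
        uv=np.argwhere(l==i)[:,::-1]
        for z in (.0175,.046,.0715): print(z,rect(cast('top',uv,z)))
g=(im[:,:,1].astype(int)-np.maximum(im[:,:,0],im[:,:,2])>15); g[:, :165]=0;g[:,220:]=0;g[:160]=0;g[250:]=0
uv=np.argwhere(g)[:,::-1]; print('green',rect(cast('top',uv,.06)))
cv2.imwrite('pics/m.png',m)
E
```

```text
(340, 185) [133 123 115]
(260, 180) [133 123 116]
(207, 236) [131 121 115]
(210, 180) [133 123 116]
(300, 180) [134 129 130]
(175, 175) [ 91 102 113]
(190, 200) [32 81 54]
[262 158  11  75 277] [268.  195.5]
0.0175 (array([552.7,  39.2]), array([198.7,  22.1]), 1.23)
0.046 (array([549.4,  38.5]), array([193.3,  21.5]), 1.23)
0.0715 (array([546.4,  37.8]), array([188.5,  21. ]), 1.23)
[ 219  160   48   73 2767] [242.3 196. ]
0.0175 (array([551.2, 105.3]), array([188.9, 116.8]), 4.29)
0.046 (array([547.9, 102.8]), array([183.8, 113.7]), 4.29)
0.0715 (array([544.9, 100.5]), array([179.2, 110.8]), 4.29)
[ 161  162   66   79 1156] [198.4 204.1]
0.0175 (array([538.2, 237.8]), array([200.6, 163.2]), 4.65)
0.046 (array([535.2, 231.6]), array([195.2, 158.8]), 4.65)
0.0715 (array([532.6, 226.2]), array([190.3, 154.9]), 4.65)
[ 327  164   44   68 2435] [348.4 197.8]
0.0175 (array([ 543.9, -177.9]), array([179.5, 110.6]), -3.95)
0.046 (array([ 540.8, -172.7]), array([174.6, 107.6]), -3.95)
0.0715 (array([ 538. , -168.1]), array([170.3, 104.9]), -3.95)
green (array([531.3, 233.9]), array([125.4,  63. ]), 3.92)
```

Call:
play_rows:
  linear:
    - [0.025,0.028,0]
    - [0.05,0.056,0]
    - [0.075,0.085,0]
    - [0.1,0.113,0]
    - [0.125,0.142,0]
    - [0.15,0.17,0]
    - [0.175,0.198,0]
    - [0.2,0.227,0]
    - [0.225,0.255,0]
    - [0.25,0.283,0]
    - [0.272,0.312,0]
    - [0.294,0.34,0]
  twist: [0.18,0.36,0.54,0.72,0.9,1.08,1.26,1.44,1.62,1.8,1.98,2.16]

```text
time_s: 1.6
position: [0.5444, -0.1766, 0.2308]
ee_rot: [-0.001, 0.26, 0.966, 0.0]
force: [0.2, -0.3, -0.2]
grip_width: 1.003
grip_force: 0.0
```

Call:
play_rows:
  linear:
    - [0,0,0]
    - [0,0,0]
    - [0,0,0]
    - [0,0,0]
    - [0,0,0]
    - [0,0,0]
    - [0,0,0]
    - [0,0,0]
    - [0,0,0]
    - [0,0,0]
    - [0,0,0]
    - [0,0,0]
  twist: [0.18,0.36,0.54,0.72,0.9,1.08,1.26,1.44,1.62,1.8,1.98,2.03]

```text
time_s: 3.1
position: [0.5436, -0.1777, 0.2307]
ee_rot: [-0.0, -0.682, 0.731, 0.001]
force: [0.4, -0.0, 0.5]
grip_width: 1.006
grip_force: 0.0
```

```bash
python3 - <<'E'
from h import *
s=arm.read_state(); print(s['time_s'],np.round(s['joints'],3),np.round(s['position'],4),np.round(s['ee_rot'],3))
T=tool_T(); print('yaw',np.degrees(np.arctan2(T[1,0],T[0,0])))
np.save('T1.npy',T); cv2.imwrite('pics/w1.png',arm.read_camera('wrist')[:,:,::-1])
E
```

```text
3.1 [-0.427  0.372  0.072  1.272 -0.    -1.927] [ 0.5436 -0.1777  0.2307] [-0.    -0.682  0.731  0.001]
yaw -94.0237034571191
```

View pics/w1.png

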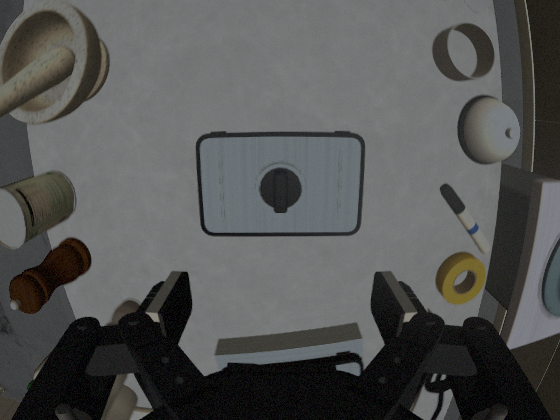

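The lid fills (198–364, 131–236) in the picture. The knob is at (280,188), its bar running along the image's vertical, and nothing is in the way.

```bash
python3 - <<'E'
from h import *
T=np.load('T1.npy'); im=cv2.imread('pics/w1.png'); d=im[:,:,0].astype(int)-im[:,:,2]
m=((d>8)*255).astype(np.uint8); m[:120]=0;m[245:]=0;m[:,:190]=0;m[:,370:]=0
n,l,st,c=cv2.connectedComponentsWithStats(m); i=1+np.argmax(st[1:,4]); print(st[i],c[i])
print('plate',rect(cast('wrist',np.argwhere(l==i)[:,::-1],.0175,T)))
g=im.max(2); k=(g<75); k[:150]=0;k[220:]=0;k[:,250:]&=True;k[:,:250]=0;k[:,310:]=0
k=k.astype(np.uint8); n,l2,st2,c2=cv2.connectedComponentsWithStats(k);j=1+np.argmax(st2[1:,4]);print('knob',st2[j],c2[j])
uv=np.argwhere(l2==j)[:,::-1]; print('collar',rect(cast('wrist',uv,.0285,T)))
cv2.imwrite('pics/knob.png',cv2.resize(cv2.convertScaleAbs(im[150:225,240:320],alpha=2),None,fx=7,fy=7,interpolation=cv2.INTER_CUBIC))
print('centre at tool guess',project('wrist',[[.5436,-.1777,.055],[.5436,-.1777,.0285]],T))
E
```

```text
[  200   136   161    97 13086] [279.94390952 183.43275256]
plate (array([ 544.8, -176.8]), array([180.2, 110.8]), -3.98)
knob [ 259  168   43   45 1390] [280.12230216 188.93956835]
collar (array([ 544.4, -175.8]), array([45.9, 45. ]), -50.38)
centre at tool guess [[280.88243894 192.40600376]
 [280.82888019 186.80643373]]
```

View pics/knob.png

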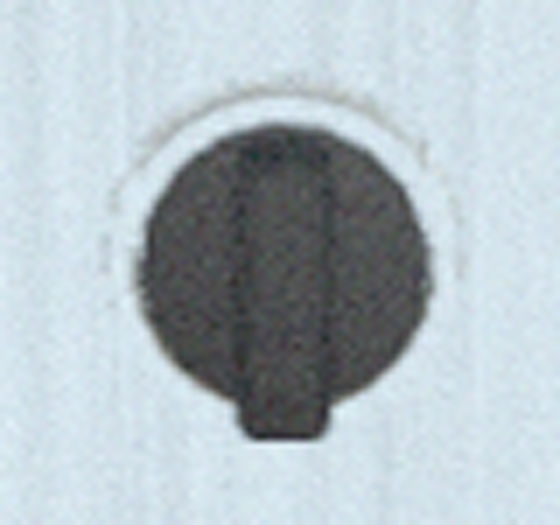

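Plate and knob agree: the lid is at (0.5447, −0.177), yaw −4°, and the plate measures 180 × 111 mm. I'll go down and grip the bar.

Call:
play_rows:
  linear:
    - [0.001,0.001,-0.05]
    - [0.001,0.001,-0.1]
    - [0.001,0.001,-0.14]
    - [0.001,0.001,-0.17]
    - [0.001,0.001,-0.19]
    - [0.001,0.001,-0.197]
    - [0.001,0.001,-0.197]
  twist: [0,0,0,0,0,0,0]

```text
time_s: 4.03
position: [0.5448, -0.1767, 0.0342]
ee_rot: [-0.0, -0.681, 0.732, 0.0]
force: [-0.0, -0.3, 0.3]
grip_width: 1.001
grip_force: 0.0
```

Call:
play_rows:
  linear:
    - [0,0,0]
    - [0,0,0]
    - [0,0,0]
    - [0,0,0]
    - [0,0,0]
    - [0,0,0]
  twist: [0,0,0,0,0,0]
  grip: 0.9
  force: 60

```text
time_s: 4.78
position: [0.5452, -0.177, 0.0347]
ee_rot: [0.0, -0.681, 0.732, -0.0]
force: [-0.7, -0.1, 2.8]
grip_width: 0.146
grip_force: 60.9
```

Call:
play_rows:
  linear:
    - [0,0,0.01]
    - [0,0,0.03]
    - [0,0,0.06]
    - [0,0,0.1]
    - [0,0,0.14]
    - [0,0,0.15]
    - [0,0,0.15]
  twist: [0,0,0,0,0,0,0]

```text
time_s: 5.65
position: [0.5449, -0.1768, 0.1838]
ee_rot: [-0.0, -0.681, 0.732, 0.0]
force: [0.2, 0.5, -4.1]
grip_width: 0.146
grip_force: 59.8
```

```bash
python3 - <<'E'
from h import *
im=cv2.imread('pics/top0.png'); c=im[155:250,155:280]
cv2.imwrite('pics/c.png',cv2.resize(cv2.convertScaleAbs(c,alpha=1.5),None,fx=6,fy=6,interpolation=cv2.INTER_CUBIC))
E
```

```text
(no output)
```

View pics/c.png

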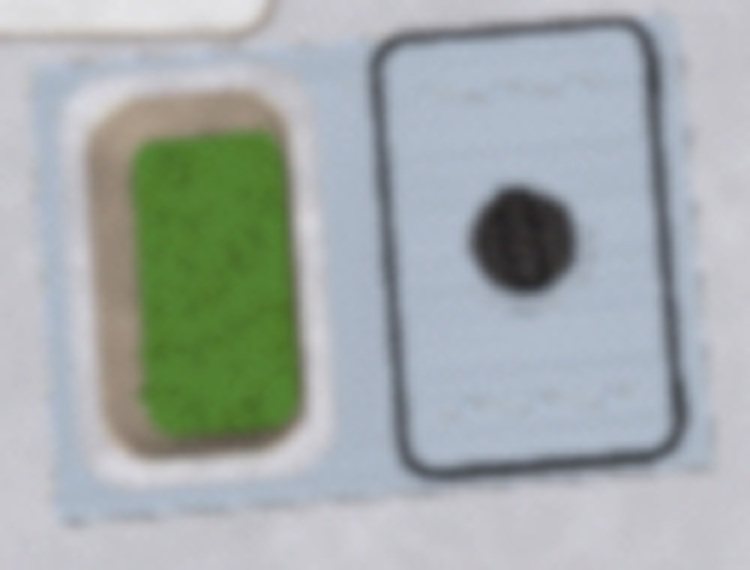

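The crop shows the white flange of the open pan at about (62–335, 65–487) in crop pixels, with the sealed lid beside it. I'll fit the flange and compare it with the sealed lid's centre plus 140 mm.

```bash
python3 - <<'E'
from h import *
im=cv2.resize(cv2.imread('pics/top0.png')[155:250,155:280],None,fx=6,fy=6,interpolation=cv2.INTER_CUBIC).astype(int)
b,g,r=im[:,:,0],im[:,:,1],im[:,:,2]
ins=(b-r<9); ins[:,370:]=0; ins[:48]=0; ins[500:]=0
ins=cv2.morphologyEx(ins.astype(np.uint8),cv2.MORPH_OPEN,np.ones((9,9)))
n,l,st,c=cv2.connectedComponentsWithStats(ins); i=l[280,200]; print(st[i],c[i])
uv=np.argwhere(l==i)[:,::-1]; U=lambda uv:(uv+.5)/6-.5+155
P=cast('top',U(uv),.069); print('flange',rect(P),P.mean(0))
# sealed lid plate (fill knob)
d=((b-r)>11).astype(np.uint8); 
m=np.zeros_like(d); m[:,375:690]=d[:,375:690]; m=cv2.morphologyEx(m,cv2.MORPH_OPEN,np.ones((11,11)))
n,l,st,c=cv2.connectedComponentsWithStats(m); i=l[150,520]; print(st[i]); uv=np.argwhere(l==i)[:,::-1]
rc=rect(cast('top',U(uv),.0715)); print('sealed',rc)
a=np.radians(rc[2]); print('pan from sealed',rc[0]+140*np.array([-np.sin(a),np.cos(a)]))
E
```

```text
[    61     63    275    427 103167] [197.23340797 276.6249479 ]
flange (array([533.9, 239. ]), array([176.4, 108.4]), 4.17) [0.53325076 0.23912764 0.069     ]
[   384     28    288    439 100962]
sealed (array([544.9, 100.6]), array([180.7, 112.2]), 4.49)
pan from sealed [533.94008605 240.17034171]
```

Call:
play_rows:
  linear:
    - [0,0.02,0]
    - [-0.001,0.06,0]
    - [-0.002,0.11,0]
    - [-0.003,0.16,0]
    - [-0.005,0.21,0]
    - [-0.006,0.26,0]
    - [-0.007,0.31,0]
    - [-0.008,0.36,0]
    - [-0.009,0.4,0]
    - [-0.01,0.417,0]
    - [-0.01,0.417,0]
    - [-0.01,0.417,0]
  twist: [0.0,0.01,0.03,0.05,0.07,0.09,0.11,0.125,0.14,0.145,0.145,0.145]

```text
time_s: 7.15
position: [0.5345, 0.2391, 0.1836]
ee_rot: [0.001, 0.732, -0.681, -0.0]
force: [0.8, 0.5, -4.5]
grip_width: 0.147
grip_force: 59.8
```

Call:
play_rows:
  linear:
    - [0,0,-0.02]
    - [0,0,-0.04]
    - [0,0,-0.055]
    - [0,0,-0.06]
    - [0,0,-0.06]
  twist: [0,0,0,0,0]

```text
time_s: 7.78
position: [0.535, 0.2398, 0.1243]
ee_rot: [0.0, 0.732, -0.681, -0.0]
force: [0.1, -0.2, -4.0]
grip_width: 0.146
grip_force: 59.7
```

```bash
python3 - <<'E'
from h import *
T=tool_T(); s=arm.read_state(); print(s['position'],np.degrees(np.arctan2(T[1,0],T[0,0])),np.round(s['joints'],2))
cv2.imwrite('pics/top1.png',arm.read_camera('top')[:,:,::-1]); cv2.imwrite('pics/scene1.png',arm.read_camera('scene')[:,:,::-1])
im=cv2.imread('pics/top1.png')[140:260,140:290]; sc=cv2.imread('pics/scene1.png')[190:300,140:300]
a=cv2.resize(im,None,fx=2.6,fy=2.6,interpolation=cv2.INTER_CUBIC); b=cv2.resize(sc,(400,312),interpolation=cv2.INTER_CUBIC)
cv2.imwrite('pics/c1.png',np.hstack([a,b]))
E
```

```text
[0.53502305 0.23976514 0.1242832 ] -85.8840476991079 [ 0.31  0.45 -0.09  1.03 -0.   -1.33]
```

View pics/c1.png

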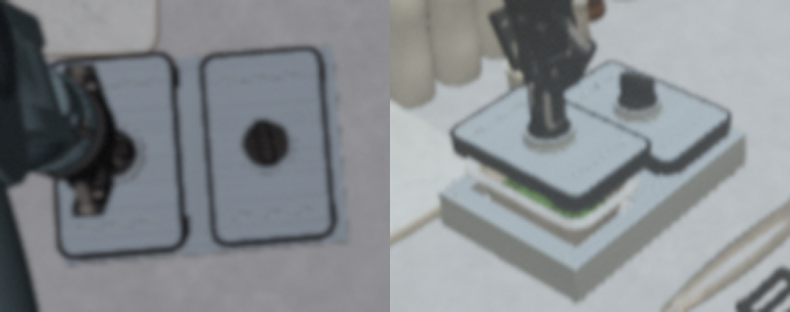

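The lid hovers over the pan, its long axis parallel to the sealed lid, and I can see its right, top and bottom edges. I'll measure its centre in the top camera against the pan, both in the same frame.

```bash
python3 - <<'E'
from h import *
im=cv2.resize(cv2.imread('pics/top1.png')[140:260,140:290],None,fx=6,fy=6,interpolation=cv2.INTER_CUBIC).astype(int)
U=lambda uv:(uv+.5)/6-.5+140
d=((im[:,:,0]-im[:,:,2])>10).astype(np.uint8); d[:,440:]=0
d&=(im.max(2)>90).astype(np.uint8)
d=cv2.morphologyEx(d,cv2.MORPH_OPEN,np.ones((9,9)))
n,l,st,c=cv2.connectedComponentsWithStats(d)
for i in range(1,n):
    if st[i,4]>3000:
        print(st[i]); print(rect(cast('top',U(np.argwhere(l==i)[:,::-1]),.107)))
E
```

```text
[  132   129   286   460 75142]
(array([533.4, 238.8]), array([181.1, 112.4]), 4.18)
[ 404  129   36  369 8939]
(array([550.9, 176.4]), array([150.5,  14.3]), 0.26)
```

Call:
play_rows:
  linear:
    - [0.0005,0.001,-0.008]
    - [0.0005,0.001,-0.015]
    - [0.0005,0.001,-0.02]
    - [0.0005,0.001,-0.024]
    - [0.0005,0.001,-0.027]
    - [0.0005,0.001,-0.027]
  twist: [0,0,0,0,0,0]

```text
time_s: 8.62
position: [0.5354, 0.241, 0.0975]
ee_rot: [0.0, 0.732, -0.681, 0.0]
force: [-0.1, -0.3, -3.2]
grip_width: 0.148
grip_force: 60.0
```

Call:
play_rows:
  linear:
    - [0,0,-0.0015]
    - [0,0,-0.0015]
  twist: [0,0]

```text
time_s: 8.88
position: [0.5356, 0.2411, 0.0967]
ee_rot: [-0.0, 0.732, -0.681, 0.0]
force: [-3.2, -2.5, 5.1]
grip_width: 0.15
grip_force: 61.0
```

Call:
play_rows:
  linear:
    - [0,0,0]
    - [0,0,0]
    - [0,0,0]
    - [0,0,0.01]
    - [0,0,0.05]
    - [0,0,0.1]
    - [0,0,0.13]
    - [0,0,0.13]
  twist: [0,0,0,0,0,0,0,0]
  grip: 0

```text
time_s: 9.88
position: [0.5376, 0.2419, 0.2296]
ee_rot: [-0.003, 0.732, -0.681, 0.002]
force: [0.5, 1.0, 0.2]
grip_width: 0.999
grip_force: 0.0
```

```bash
python3 - <<'E'
from h import *
T=tool_T(); np.save('T2.npy',T); cv2.imwrite('pics/w2.png',arm.read_camera('wrist')[:,:,::-1])
E
```

```text
(no output)
```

View pics/w2.png

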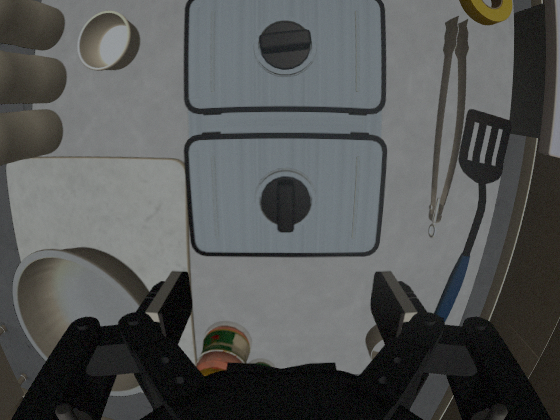

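The lid lies on the pan at (188–386, 134–255), with the sealed lid above it. I'll check their relative pose.

```bash
python3 - <<'E'
from h import *
T=np.load('T2.npy'); im=cv2.imread('pics/w2.png'); print(T[:3,3])
m=(((im[:,:,0].astype(int)-im[:,:,2])>8)*255).astype(np.uint8); m[:,:186]=0;m[:,390:]=0
m=cv2.morphologyEx(m,cv2.MORPH_OPEN,np.ones((3,3)))
n,l,st,c=cv2.connectedComponentsWithStats(m)
for (u,v),z in (((230,200),.0795),((230,60),.0715)):
    i=l[v,u]; print(st[i],rect(cast('wrist',np.argwhere(l==i)[:,::-1],z,T)))
print(arm.read_state()['position'])
E
```

```text
[0.53764409 0.24188293 0.22957421]
[  189   138   193   115 18383] (array([535.3, 240.9]), array([179.6, 110.7]), 4.29)
[  188     0   194   109 17851] (array([546. , 102.8]), array([179.6, 108.4]), 4.33)
[0.53654618 0.24150788 0.22732208]
```

Lid centre is (0.5353, 0.2409) at 4.3°, and the sealed lid's offset of 139.7 mm matches the 140 mm given. I'll close the fingers and go to the near-left corner at (0.452, 0.282).

Call:
play_rows:
  linear:
    - [-0.02,0.01,0]
    - [-0.05,0.025,-0.01]
    - [-0.083,0.041,-0.04]
    - [-0.083,0.041,-0.08]
    - [-0.083,0.041,-0.115]
    - [-0.083,0.041,-0.13]
    - [-0.083,0.041,-0.137]
    - [-0.083,0.041,-0.137]
  twist: [0,0,0,0,0,0,0,0]
  grip: 1

```text
time_s: 10.92
position: [0.4528, 0.2822, 0.089]
ee_rot: [-0.0, 0.732, -0.681, 0.0]
force: [-0.0, -1.0, 0.2]
grip_width: 0.001
grip_force: 0.0
```

Call:
play_rows:
  linear:
    - [0,0,-0.004]
    - [0,0,-0.008]
    - [0,0,-0.012]
    - [0,0,-0.015]
    - [0,0,-0.018]
  twist: [0,0,0,0,0]

```text
time_s: 11.55
position: [0.4532, 0.2826, 0.0717]
ee_rot: [-0.001, 0.732, -0.681, 0.0]
force: [0.3, -0.8, 0.4]
grip_width: -0.004
grip_force: 0.0
```

Call:
play_rows:
  linear:
    - [0,0,-0.001]
    - [0,0,-0.002]
    - [0,0,-0.002]
  twist: [0,0,0]

```text
time_s: 11.92
position: [0.4534, 0.2826, 0.071]
ee_rot: [-0.001, 0.732, -0.681, 0.001]
force: [-3.7, -0.7, 15.9]
grip_width: -0.002
grip_force: 8.2
```

The near-left corner went from no load to 16 N at z = 0.071, which is the sealed height, so it has snapped. Next is near-right.

Call:
play_rows:
  linear:
    - [0,0,0.01]
    - [0,0,0.03]
    - [0.002,-0.03,0.03]
    - [0.005,-0.06,0.03]
    - [0.007,-0.094,0.03]
    - [0.007,-0.094,0.022]
    - [0.007,-0.094,0.015]
    - [0.007,-0.094,0.01]
    - [0.007,-0.094,0.006]
    - [0.007,-0.094,0.003]
    - [0.007,-0.094,0.001]
    - [0.007,-0.094,0.0]
  twist: [0,0,0,0,0,0,0,0,0,0,0,0]

```text
time_s: 13.42
position: [0.46, 0.189, 0.0709]
ee_rot: [-0.001, 0.733, -0.681, 0.0]
force: [-7.4, -1.7, 26.7]
grip_width: -0.005
grip_force: 13.3
```

Call:
play_rows:
  linear:
    - [0,0,0.01]
    - [0,0,0.03]
    - [0.04,0,0.035]
    - [0.09,0.002,0.035]
    - [0.135,0.007,0.035]
    - [0.16,0.012,0.03]
    - [0.16,0.012,0.022]
    - [0.16,0.012,0.015]
    - [0.16,0.012,0.01]
    - [0.16,0.012,0.006]
    - [0.16,0.012,0.003]
    - [0.16,0.012,0.001]
  twist: [0,0,0,0,0,0,0,0,0,0,0,0]

```text
time_s: 14.92
position: [0.619, 0.2003, 0.0718]
ee_rot: [-0.0, 0.732, -0.681, 0.0]
force: [-5.8, -1.8, 20.0]
grip_width: 0.002
grip_force: 10.0
```

Call:
play_rows:
  linear:
    - [0,0,0]
  twist: [0]

```text
time_s: 15.05
position: [0.6189, 0.2003, 0.072]
ee_rot: [-0.0, 0.732, -0.681, 0.0]
force: [-5.8, -0.6, 13.0]
grip_width: 0.001
grip_force: 6.7
```

Call:
play_rows:
  linear:
    - [0,0,0.01]
    - [0,0,0.03]
    - [-0.002,0.03,0.03]
    - [-0.005,0.06,0.03]
    - [-0.007,0.094,0.03]
    - [-0.007,0.094,0.022]
    - [-0.007,0.094,0.015]
    - [-0.007,0.094,0.01]
    - [-0.007,0.094,0.006]
    - [-0.007,0.094,0.003]
    - [-0.007,0.094,0.001]
    - [-0.007,0.094,0.0]
  twist: [0,0,0,0,0,0,0,0,0,0,0,0]

```text
time_s: 16.55
position: [0.613, 0.2933, 0.0713]
ee_rot: [-0.0, 0.732, -0.681, 0.0]
force: [-4.7, -1.9, 13.6]
grip_width: 0.0
grip_force: 6.9
```

Call:
play_rows:
  linear:
    - [0,0,-0.0005]
    - [0,0,-0.0005]
  twist: [0,0]

```text
time_s: 16.8
position: [0.613, 0.2933, 0.0713]
ee_rot: [-0.0, 0.732, -0.681, 0.001]
force: [-4.2, -1.9, 13.0]
grip_width: -0.002
grip_force: 6.3
```

All four corners reached the sealed height. I'll lift, open, centre over the knob and check.

Call:
play_rows:
  linear:
    - [0,0,0.02]
    - [0,0,0.06]
    - [0,0,0.11]
    - [-0.03,-0.02,0.15]
    - [-0.06,-0.04,0.16]
    - [-0.077,-0.052,0.16]
    - [-0.077,-0.052,0.16]
    - [-0.077,-0.052,0.16]
    - [-0.077,-0.052,0.16]
  twist: [0,0,0,0,0,0,0,0,0]
  grip: 0

```text
time_s: 17.92
position: [0.5361, 0.2424, 0.2287]
ee_rot: [0.0, 0.732, -0.681, -0.0]
force: [1.0, 1.0, -0.0]
grip_width: 1.0
grip_force: 0.0
```

```bash
python3 - <<'E'
from h import *
T=tool_T(); np.save('T3.npy',T); im=arm.read_camera('wrist')[:,:,::-1].copy(); cv2.imwrite('pics/w3.png',im)
sc=arm.read_camera('scene')[:,:,::-1].copy(); cv2.imwrite('pics/scene3.png',sc)
print(T[:3,3],np.degrees(np.arctan2(T[1,0],T[0,0])))
m=(((im[:,:,0].astype(int)-im[:,:,2])>8)*255).astype(np.uint8); m[:,:180]=0;m[:,395:]=0
m=cv2.morphologyEx(m,cv2.MORPH_OPEN,np.ones((3,3)))
n,l,st,c=cv2.connectedComponentsWithStats(m)
i=l[200,225]; print(st[i],rect(cast('wrist',np.argwhere(l==i)[:,::-1],.0715,T)))
k=(im.max(2)<75).astype(np.uint8); k[:150]=0;k[245:]=0;k[:,:240]=0;k[:,330:]=0
n,l,st,c=cv2.connectedComponentsWithStats(k);j=1+np.argmax(st[1:,4]);print('knob',st[j],c[j],'pred',project('wrist',[[.5353,.2409,.109],[.5353,.2409,.0825]],T))
a=cv2.resize(sc[190:300,140:300],(640,440),interpolation=cv2.INTER_CUBIC); cv2.imwrite('pics/c3.png',a)
E
```

```text
[0.53610703 0.24239096 0.2287029 ] -85.84958772862963
[  187   138   189   112 17597] (array([536.3, 241.4]), array([179.6, 110.4]), 4.13)
knob [ 257  175   50   55 1960] [281.35306122 200.28214286] pred [[282.38212318 206.25080915]
 [282.21272241 198.43983558]]
```

View pics/c3.png

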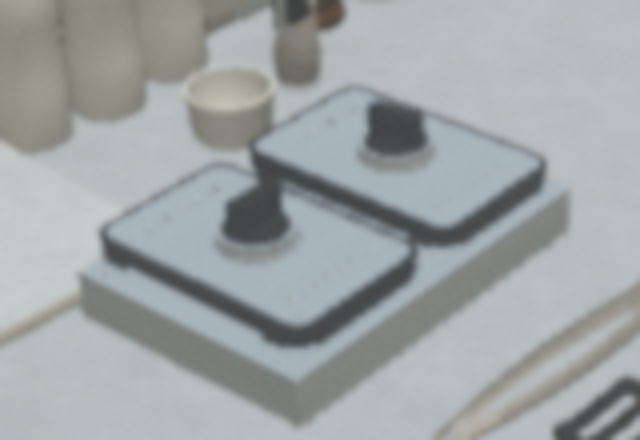

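The scene view shows both lids lying equally flat, with the open knob's bar at (258,205) across its lid. I'll go down and grip the bar above the collar.

Call:
play_rows:
  linear:
    - [0,-0.001,-0.03]
    - [0,-0.001,-0.07]
    - [0,-0.001,-0.1]
    - [0,-0.001,-0.12]
    - [0,-0.001,-0.133]
    - [0,-0.001,-0.138]
    - [0,-0.001,-0.138]
  twist: [0,0,0,0,0,0,0]

```text
time_s: 18.9
position: [0.5358, 0.2413, 0.0916]
ee_rot: [-0.0, 0.732, -0.681, 0.0]
force: [-0.1, -0.4, 0.3]
grip_width: 1.0
grip_force: 0.0
```

Call:
play_rows:
  linear:
    - [0,0,0]
    - [0,0,0]
    - [0,0,0]
    - [0,0,0]
    - [0,0,0]
    - [0,0,0]
  twist: [0,0,0,0,0,0]
  grip: 0.9
  force: 70

```text
time_s: 19.65
position: [0.5358, 0.2412, 0.0918]
ee_rot: [-0.0, 0.732, -0.681, 0.0]
force: [-0.6, -0.7, 3.3]
grip_width: 0.142
grip_force: 72.4
```

Call:
play_rows:
  linear:
    - [0,0,-0.002]
    - [0,0,-0.004]
    - [0,0,-0.006]
    - [0,0,-0.006]
  twist: [0,0,0,0]

```text
time_s: 20.15
position: [0.5359, 0.2413, 0.0872]
ee_rot: [-0.001, 0.732, -0.681, 0.0]
force: [-4.0, -2.5, 14.0]
grip_width: 0.143
grip_force: 74.1
```

Call:
play_rows:
  linear:
    - [0,0,-0.001]
    - [0,0,-0.001]
  twist: [0,0]

```text
time_s: 20.4
position: [0.5359, 0.2413, 0.0872]
ee_rot: [-0.001, 0.732, -0.681, 0.001]
force: [-5.3, -2.8, 20.5]
grip_width: 0.143
grip_force: 74.8
```

The knob no longer moves and the force has risen to 20 N, so it is at its stop. Now the clockwise quarter turn.

Call:
play_rows:
  linear:
    - [0,0,0]
    - [0,0,0]
    - [0,0,0]
    - [0,0,0]
    - [0,0,0]
    - [0,0,0]
    - [0,0,0]
    - [0,0,0]
    - [0,0,0]
    - [0,0,0]
  twist: [-0.17,-0.34,-0.51,-0.68,-0.85,-1.02,-1.19,-1.36,-1.45,-1.45]

```text
time_s: 21.65
position: [0.5369, 0.2407, 0.0872]
ee_rot: [0.002, -0.096, 0.995, -0.001]
force: [-4.4, -4.1, 18.7]
grip_width: 0.142
grip_force: 74.6
```

```bash
python3 - <<'E'
from h import *
T=tool_T(); s=arm.read_state(); print(np.degrees(np.arctan2(T[1,0],T[0,0])),s['force'],s['ft_torque'],s['position'],s['grip_width'])
E
```

```text
-168.98707634124057 [-4.37937326 -4.12849391 18.74251697] [-0.73366187  0.87849489 -0.11253773] [0.53686184 0.2406805  0.08718442] 0.14151815414496388
```

Call:
play_rows:
  linear:
    - [0,0,0.002]
    - [0,0,0.004]
    - [0,0,0.004]
  twist: [0,0,0]

```text
time_s: 22.02
position: [0.5367, 0.2407, 0.0893]
ee_rot: [0.001, -0.096, 0.995, -0.001]
force: [0.6, -1.9, 6.1]
grip_width: 0.143
grip_force: 72.8
```

Call:
play_rows:
  linear:
    - [0,0,0]
    - [0,0,0]
    - [0,0,0]
    - [0,0,0]
    - [0,0,0.02]
    - [0,0,0.06]
    - [0,0,0.11]
    - [0,0,0.14]
    - [0,0,0.14]
    - [0,0,0.14]
  twist: [0,0,0,0,0,0,0,0,0,0]
  grip: 0

```text
time_s: 23.28
position: [0.5351, 0.241, 0.2272]
ee_rot: [-0.001, -0.096, 0.995, -0.0]
force: [0.5, 0.6, 0.2]
grip_width: 0.999
grip_force: 0.0
```

```bash
python3 - <<'E'
from h import *
T=tool_T(); im=arm.read_camera('wrist')[:,:,::-1].copy(); sc=arm.read_camera('scene')[:,:,::-1].copy()
a=cv2.resize(sc[190:300,140:300],(400,275),interpolation=cv2.INTER_CUBIC); b=cv2.resize(im,(400,300))[:275]
cv2.imwrite('pics/c4.png',np.hstack([a,b]))
E
```

```text
(no output)
```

View pics/c4.png

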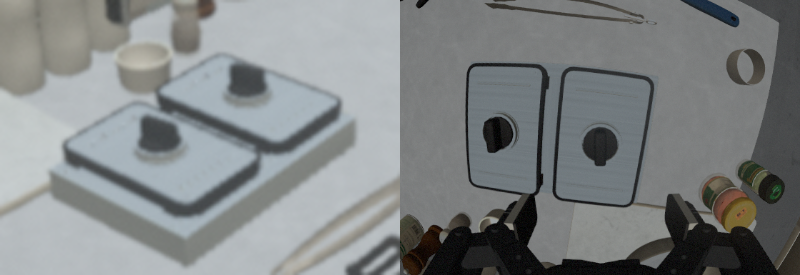

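Both knobs now point along their lids, and the new lid lies as flat as the sealed one. The far-right corner read slightly high (0.072), so I'll press it once more to confirm.

Call:
play_rows:
  linear:
    - [0.04,-0.02,0]
    - [0.083,-0.041,-0.02]
    - [0.083,-0.041,-0.06]
    - [0.083,-0.041,-0.1]
    - [0.083,-0.041,-0.13]
    - [0.083,-0.041,-0.145]
    - [0.083,-0.041,-0.15]
    - [0.083,-0.041,-0.153]
    - [0.083,-0.041,-0.155]
    - [0.083,-0.041,-0.156]
    - [0.083,-0.041,-0.157]
    - [0.083,-0.041,-0.157]
  twist: [0,0,0,0,0,0,0,0,0,0,0,0]
  grip: 1

```text
time_s: 24.88
position: [0.6187, 0.2002, 0.0715]
ee_rot: [0.0, -0.096, 0.995, 0.0]
force: [0.2, 1.1, 1.0]
grip_width: 0.0
grip_force: 0.1
```

First contact comes at z = 0.0715 with about 1 N, so the corner is sealed. I'll retreat and hand in.

Call:
play_rows:
  linear:
    - [0,0,0.03]
    - [0,0,0.08]
    - [0,0,0.13]
    - [0,0,0.15]
    - [0,0,0.15]
    - [0,0,0.15]
  twist: [0,0,0,0,0,0]

```text
time_s: 25.62
position: [0.6179, 0.2, 0.2199]
ee_rot: [-0.001, -0.096, 0.995, -0.0]
force: [0.7, -0.1, -0.2]
grip_width: -0.002
grip_force: 0.0
```

```bash
python3 -c "
from bench import arm
print(arm.hand_in())"
```

```text
the job is handed in; nothing more can be done
None
```

I handed the job in at about 26 s with no verdict returned: by my own checks the lid is squarely on the pan, all four corners are down at the sealed height, the knob is turned about 1.45 rad clockwise and released, and the arm is clear; I moved nothing else.

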